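# Put the pump parts away and shut both drawers

### The arm

A 7-joint arm with a two-finger parallel gripper is mounted at the origin on the work surface. World frame = base frame: x ahead of the robot, y to its left, z up, the work surface at z = 0. Lengths are in m, angles in rad, forces in N, time in s.
With the tool pointing down it reaches from about 0.425 to 0.875 m from the base axis. Payload 4.7 kg.
Tool frame: the origin (TCP) lies at the very end of the fingers, on their centre line; the grasp point (between the pads) lies 19 mm behind it (bot.grip_depth is the distance from the TCP to the grasp point, in m); z points along the fingers, y is the line along which they close (so a half turn about z gives the same grasp; the last joint's range is limited). The gripper opens to 87 mm and grips with 3 to 60 N. Pads are 19 mm wide; open, the fingers measure 117 mm over their backs; the gripper's body (75 mm by 190 mm) begins 51 mm behind the grasp point.
Start: joints at [1.327, 0.321, -0.07, 1.45, 0.023, 1.371, -0.057], TCP at [0.166, -0.629, 0.223] pointing down, gripper open.
Joint ranges: [-2.86, 2.86], [-0.3, 2.09], [-1.38, 1.24], [0.06, 2.45], [-1.56, 4.7], [0.09, 2.05], [-2.69, 2.69]. Speed limits (rad/s): [2.57, 2.57, 3.14, 3.14, 3.14, 3.14, 3.14].

### API

Orientations are given as [roll, pitch, yaw] about the fixed x, y, z axes, in that order (R = Rz(yaw) Ry(pitch) Rx(roll)).
In Python, from plant import bot gives the robot as it stands. The module is installed in compiled form; this text tells all that it offers.
- The arm moves only by the shell command python3 -m handwheel 'ROWS' [FORCE]. ROWS is JSON, a list of rows, each a list of 3 entries, a list of its own where there are three numbers: the finger opening in mm, from 0 to 87, then the shift along the tool's x, y, z in mm, then the turn about the tool's z in rad. A call has 1 to 8 rows; each row shifts and turns the commanded pose from where the row before left it, along the tool's axes as they then stand; what a row does not reach is not made up. A row lasts 1/8 s, in which the tool goes at most 62.5 mm and 10.7 degrees, less where a joint would pass 70% of its speed; a pose out of reach is approached as far as the arm can. A call with a gripper value outside its range is refused whole. The fingers move at their own pace and stop on an object; FORCE is the grip in N (left out, the last holds). Time passes only in rows, so rows that do not move let the fingers close. It gives the time, the measured TCP pose, the force, the opening and the grip force at its end, in the units of the state.
- bot.state(): the state, without advancing time (a new reading comes with each control period).
- bot.get_image(name): name is "side" or "top"; returns (picture, depth): 420x560x3 uint8, red, green, blue; 420x560 float32, m along the optical axis (not along the pixel's ray), 0 where there is no reading.
- bot.camera_model(name): a dict with "K" (3x3 intrinsics, pixels), "pose" (4x4, takes a point from camera to world coordinates). Camera axes: x right, y down, z forward; pixel columns grow to the right and rows downward; lengths in m; the calibration is good to about 2 mm. A picture is of the moment at which its call begins. camera_model takes no time and is no camera call.
- bot.close_job(): hands the job in; it is judged then, once.
The state is a dict: "time_s": time; "q": joint angles; "joint_vel": joint speeds; "joint_efforts": joint torques, N m; "eef_pos": TCP position; "tcp_rot": TCP orientation; "ft_force": force on the tool from outside, world axes, zero at the start; "moment": the same for the moment, N m; "gripper_width": finger opening in m; "gripper_force": force on a finger pad.
Only numpy, scipy, OpenCV 4.12 (cv2) and the standard library are available. Lean on these libraries where they do the work, as an engineer would, in place of code of your own. Each camera call takes 0.05 s, during which the arm holds its last target. There are 200 camera calls.

### The job

Put the tall roller head away in the deep drawer (of the taller unit) and the flat cuvette rack in the shallow drawer (of the lower unit), setting each down inside rather than dropping it, and push both drawers fully home, past their click, without slamming them. Leave the beaker, the brown jar and the weight where they stand.

Things in the scene. Friction and masses are not known exactly. Their poses are not given: they have to be found in the camera images.
- roller_head: the tall part: grey pump roller head, 96 long (x), 52 wide (y), 60 high (z), two upright side plates with three steel rollers between them; about 0.35 kg; origin: centre of its underside. Too tall for the shallow drawer
- cuvette_rack: the flat part: grey plastic block, 100 long (x), 50 wide (y), 26 high (z), with two rows of square dark wells on top; about 0.14 kg; origin: centre of its underside
- deep_unit: grey sheet-steel drawer unit, fixed on a 4 mm black bench mat, 95 mm high, 150 wide (y), 210 deep (x); origin: centre of its underside. x points from its open front to its back; the front edge (face) is the plane x = -105 mm, its drawer comes out to -x. Inside of its top plate is 90 mm above the origin. The taller of the two units: it holds the deep drawer
- low_unit: grey sheet-steel drawer unit, fixed on a 4 mm black bench mat, 62 mm high, 150 wide (y), 210 deep (x); origin: centre of its underside. x points from its open front to its back; the front edge (face) is the plane x = -105 mm, its drawer comes out to -x. Inside of its top plate is 57 mm above the origin. The lower of the two units: it holds the shallow drawer
- deep_drawer_floor (a point): centre of the deep drawer's inner floor (19 mm above the unit's underside); moves with the drawer; x points into the unit, y across. The inside of the drawer is 181 mm long from the front panel (x = -92 to +88), 127 mm wide (y), side walls (4 mm thick) rise 61 mm above this floor. The 12 mm thick front panel (148 wide, its top 74 mm above this floor) stands from x = -105 to -93 mm
- low_drawer_floor (a point): centre of the shallow drawer's inner floor (19 mm above the unit's underside); moves with the drawer; x points into the unit, y across. The inside of the drawer is 181 mm long from the front panel (x = -92 to +88), 127 mm wide (y), side walls (4 mm thick) rise 28 mm above this floor. The 12 mm thick front panel (148 wide, its top 41 mm above this floor) stands from x = -105 to -93 mm
- deep_drawer_handle (a point): middle of the deep drawer's handle: a round steel bar 10 mm thick, 80 mm long across the drawer, its axis 30 mm in front of the front panel and 65 mm above the unit's underside; x points into the unit (the way to push)
- low_drawer_handle (a point): middle of the shallow drawer's handle: a round steel bar 10 mm thick, 80 mm long across the drawer, its axis 30 mm in front of the front panel and 32 mm above the unit's underside; x points into the unit (the way to push)
- deep_drawer (a joint): how far the deep drawer is out, in m: 0 = fully home, panel against the face; 0.16 = fully out. Friction about 1.2 N; a spring detent resists with about 5 N more at 0.013 to 0.006 and, once passed, draws the drawer home; pushed less far, it stays 5 to 13 mm out. The length of drawer floor that is uncovered in front of the unit's face equals this value
- low_drawer (a joint): how far the shallow drawer is out, in m: 0 = fully home, panel against the face; 0.16 = fully out. Friction about 1.2 N; a spring detent resists with about 5 N more at 0.013 to 0.006 and, once passed, draws the drawer home; pushed less far, it stays 5 to 13 mm out. The length of drawer floor that is uncovered in front of the unit's face equals this value
- beaker: bystander: empty glass beaker, 68 mm across, 90 high, standing on the bench; origin: centre of its underside
- bottle: bystander: brown glass jar with a black cap, 66 mm across, 150 high, on the bench; origin: centre of its underside
- weight: bystander: dark steel disc weight, 68 mm across, 30 high, on top of the taller unit; origin: centre of its underside
Mind the look-alikes: they are no part of the job. What is shaped like the roller_head but turquoise is not meant.

How it is judged:
By the outcome, as a careful person would: the job done as asked, in the order asked, and still so for the second after the job is handed in, with the robot touching nothing.
It also fails if it takes over 70 s, if anything falls off the work surface, if the arm or the gripper's body presses on something with over 40 N, if the wrist force passes 120 N, or if a joint passes its speed limit or range.

## Working session

There is one attempt and no reset: what is moved stays moved. The work goes in short steps, Python scripts to look and compute and a shell command to move; the robot and the scene stay as the last step left them, time stands still between calls to the robot, and variables do not carry over. Pictures are saved under pics/ and viewed, at most 10 in all, crops included, and the job is handed in when it is done.

```bash
mkdir -p pics; python3 - <<'E'
from plant import bot
import cv2,numpy as np
ims=[]
for n in("side","top"):
    im,d=bot.get_image(n); np.savez(f"{n}.npz",im=im,d=d,**bot.camera_model(n))
    cv2.imwrite(f"pics/{n}0.png",im[:,:,::-1])
    print(n,np.round(bot.camera_model(n)["pose"],3).tolist(),bot.camera_model(n)["K"].round(1).tolist(), (d>0).mean())
print(bot.state())
E
```

```text
side [[0.996, -0.032, 0.08, 0.509], [-0.084, -0.582, 0.809, -0.819], [0.021, -0.813, -0.582, 0.74], [0.0, 0.0, 0.0, 1.0]] [[423.5, 0.0, 288.1], [0.0, 423.5, 213.4], [0.0, 0.0, 1.0]] 0.996109693877551
top [[0.025, -0.996, 0.087, 0.466], [-1.0, -0.025, -0.001, 0.082], [0.003, -0.087, -0.996, 1.598], [0.0, 0.0, 0.0, 1.0]] [[480.7, 0.0, 272.8], [0.0, 480.7, 199.6], [0.0, 0.0, 1.0]] 0.9959736394557823
{'time_s': 0.1, 'q': array([ 1.32706558,  0.32175317, -0.07004931,  1.45157206,  0.02259563,
        1.37082158, -0.05689407]), 'joint_vel': array([ 0.00018808, -0.00308492,  0.00189598, -0.00360569,  0.00163857,
        0.0018698 , -0.00138742]), 'joint_efforts': array([-3.70612179e-04, -4.92574167e+01, -4.05976865e-01, -3.13398564e+01,
       -6.40632631e-02,  3.95077514e-02,  1.00474333e-04]), 'eef_pos': array([ 0.16554098, -0.62803627,  0.22155827]), 'tcp_rot': array([-3.13982751e+00,  1.02423974e-04,  2.57830570e-01]), 'ft_force': array([-0.03478449, -0.45167385,  0.30993105]), 'moment': array([-0.01293987,  0.01102554,  0.00900224]), 'gripper_force': 0.0, 'gripper_width': 0.08668048777308661}
```

View pics/top0.png

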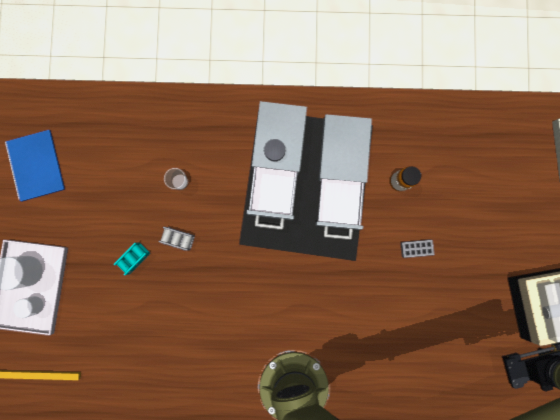

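View pics/side0.png

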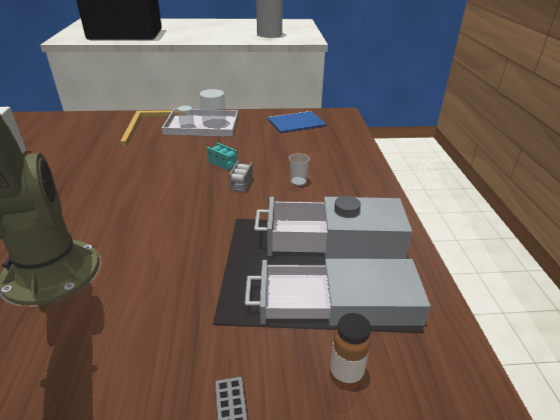

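The roller head candidates in the top view are the grey one at (177,238) and the turquoise one at (131,258), which is the look-alike, so I choose the grey. The rack candidate is the grey block with wells at (418,248). The deep unit (left, with the weight at (275,150)) has its drawer front near (271,212). The low unit's drawer front is near (340,222), and both drawers are open. The beaker is at (176,178) and the jar at (405,178).

```bash
cat > h.py <<'E'
import numpy as np,cv2
from plant import bot
def load(n):
    z=np.load(f"{n}.npz"); return z["im"],z["d"],z["K"],z["pose"]
def world(n,d=None):
    im,d0,K,P=load(n); d=d0 if d is None else d
    v,u=np.mgrid[:420,:560]; c=np.stack([(u-K[0,2])*d/K[0,0],(v-K[1,2])*d/K[1,1],d],-1)
    return c@P[:3,:3].T+P[:3,3]
def rect(pts):
    (c,(w,h),a)=cv2.minAreaRect((pts[:,:2]*1000).astype(np.float32))
    if w<h: w,h,a=h,w,a+90
    return np.round(c,1),round(w,1),round(h,1),round(a,1)
E
python3 - <<'E'
from h import *
im,d,K,P=load("top");W=world("top")
print("table z",np.median(W[260:300,150:230,2]))
def box(n,u0,u1,v0,v1,z0,z1):
    q=W[v0:v1,u0:u1].reshape(-1,3);q=q[(q[:,2]>z0)&(q[:,2]<z1)];print(n,len(q),rect(q),"med",np.median(q,0).round(4),"z95",np.percentile(q[:,2],[2,95]).round(4))
box("roller",155,200,222,255,.03,.075)
box("turq",110,152,238,280,.03,.075)
box("rack",395,440,235,262,.014,.04)
box("deepTop",240,312,95,175,.085,.108)
box("lowTop",315,380,108,185,.055,.075)
box("deepPanel",240,305,200,222,.085,.115)
box("lowPanel",312,372,212,234,.055,.075)
box("deepHandle",250,292,214,234,.055,.08)
box("lowHandle",318,360,224,244,.028,.045)
box("deepfloor",256,292,180,205,.01,.03)
box("beaker",160,195,162,195,.03,.1)
box("jar",388,425,162,195,.1,.17)
box("weight",262,290,137,163,.115,.14)
a=cv2.resize(im[150:270,100:300],(800,480),interpolation=3)[:,:,::-1]
cv2.imwrite("pics/crop1.png",a)
E
```

```text
table z -0.0008046673809050109
roller 441 (array([468.3, 390.7]), 94.7, 55.4, 74.3) med [0.4683 0.3894 0.0524] z95 [0.0387 0.0611]
turq 475 (array([400. , 532.3]), 96.5, 54.9, 138.1) med [0.4014 0.5318 0.0521] z95 [0.0355 0.0609]
rack 490 (array([ 455.1, -393.9]), 102.6, 50.1, 96.6) med [ 0.4551 -0.3927  0.0259] z95 [0.0177 0.0318]
deepTop 2712 (array([789.3,  67.8]), 232.1, 150.1, 174.6) med [0.8109 0.0606 0.0984] z95 [0.0915 0.1038]
lowTop 2988 (array([ 766.3, -149.4]), 227.2, 152.1, 176.1) med [ 0.7717 -0.1491  0.0658] z95 [0.0582 0.0711]
deepPanel 196 (array([566.7,  90.4]), 147.1, 57.6, 91.5) med [0.5508 0.0884 0.0957] z95 [0.0862 0.1014]
lowPanel 180 (array([ 537.9, -133.6]), 147.3, 41.2, 85.8) med [ 0.5238 -0.1318  0.0636] z95 [0.056  0.0693]
deepHandle 144 (array([526.3,  79.7]), 114.1, 35.0, 85.0) med [0.518  0.0907 0.0724] z95 [0.0642 0.0773]
lowHandle 129 (array([ 503.3, -133.7]), 129.7, 45.3, 93.3) med [ 0.4912 -0.1297  0.0393] z95 [0.0326 0.0442]
deepfloor 877 (array([628.4,  79.1]), 115.9, 81.3, 91.4) med [0.6284 0.08   0.0224] z95 [0.015  0.0277]
beaker 228 (array([657.4, 394.9]), 66.0, 64.5, 89.0) med [0.6633 0.4088 0.0696] z95 [0.0308 0.092 ]
jar 413 (array([ 675.8, -335.2]), 62.2, 61.0, 148.5) med [ 0.6735 -0.331   0.1477] z95 [0.1035 0.1546]
weight 368 (array([750.6,  80.9]), 66.2, 62.3, 1.3) med [0.7498 0.0808 0.1262] z95 [0.1181 0.1322]
```

View pics/crop1.png

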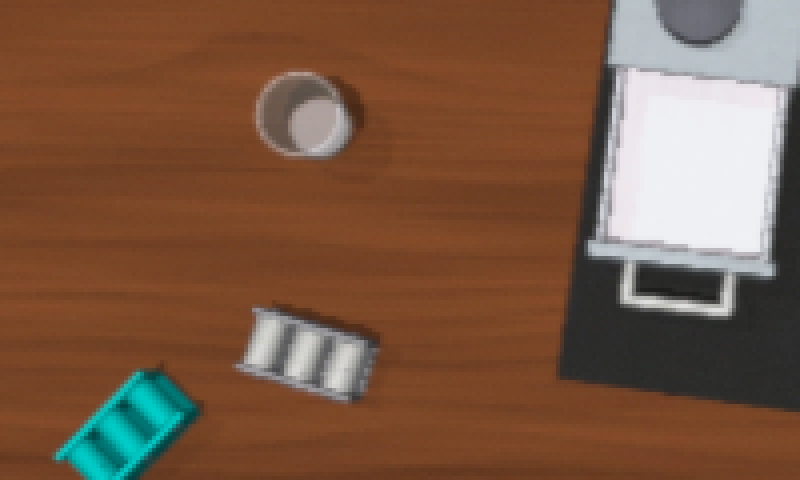

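The crop confirms the choice. The grey roller head is at crop (307,353) and the turquoise look-alike at (130,420), and the deep drawer is open and empty. I'm starting the approach, going round the robot's front at a safe height, and refining the unit geometry from the saved pictures.

```bash
python3 -m handwheel '[[87,[52,-35,-3],0],[87,[52,-35,-3],0],[87,[52,-35,-3],0],[87,[52,-35,-3],0],[87,[52,-35,-3],0],[87,[52,-35,-3],0],[87,[52,-35,-3],0],[87,[52,-35,-3],0]]' 20
python3 -m handwheel '[[87,[12,-57,0],0],[87,[12,-57,0],0],[87,[12,-57,0],0],[87,[12,-57,0],0],[87,[12,-57,0],0],[87,[12,-57,0],0],[87,[12,-57,0],0],[87,[12,-57,0],0]]'
python3 -m handwheel '[[87,[12,-57,0],0],[87,[12,-57,0],0],[87,[12,-57,0],-0.17],[87,[0,0,0],-0.17],[87,[0,0,0],-0.17],[87,[0,0,0],-0.17],[87,[0,0,0],-0.18],[87,[0,0,0],-0.18]]'
cat >> h.py <<'E'
def go(x,y,z,yaw,n=None):
    s=bot.state();p=s["eef_pos"];r=s["tcp_rot"];c,q=np.cos(r[2]),np.sin(r[2])
    d=(np.array([x,y,z])-p)*1000
    print("at",p.round(4),r.round(3),"shift",np.round([c*d[0]+q*d[1],q*d[0]-c*d[1],-d[2]],1),"turn",round(-(yaw-r[2]),3),"len",np.linalg.norm(d).round(),"w",round(s["gripper_width"]*1000,1),"F",s["ft_force"].round(1))
E
python3 - <<'E'
from h import *
go(.4683,.3907,.02,1.297)
W=world("top")
def line(n,u0,u1,v0,v1,z0,z1):
    q=W[v0:v1,u0:u1];m=(q[...,2]>z0)&(q[...,2]<z1)
    # front (min x) and back (max x) edge per column
    for nm,f in(("front",np.argmax),("back",np.argmax)):
        mm=m[::-1] if nm=="front" else m; qq=q[::-1] if nm=="front" else q
        ok=mm.any(0);P=qq[f(mm,0),np.arange(m.shape[1])][ok]
        md=np.median(P[:,0]);P=P[abs(P[:,0]-md)<.012]
        k=np.polyfit(P[:,1],P[:,0],1);print(n,nm,"x@ymid",np.polyval(k,P[:,1].mean()).round(4),"ymid",((P[:,1].min()+P[:,1].max())/2).round(4),"n",len(P),"yaw",round(float(-np.arctan(k[0])),4))
line("deepUnit",245,310,95,172,.09,.105)
line("lowUnit",315,378,108,183,.057,.075)
line("deepPanel",240,305,207,222,.086,.11)
line("lowPanel",312,372,216,234,.055,.075)
E
```

```text
time_s: 1.1
eef_pos: [0.496, -0.2516, 0.2463]
tcp_rot: [3.141, 0.0, 0.257]
ft_force: [0.8, -0.5, -0.1]
gripper_width: 0.0871
gripper_force: 0.0
time_s: 2.1
eef_pos: [0.4713, 0.2136, 0.2463]
tcp_rot: [3.141, -0.0, 0.257]
ft_force: [0.6, 0.5, -0.3]
gripper_width: 0.0869
gripper_force: 0.0
time_s: 3.1
eef_pos: [0.4629, 0.3864, 0.2459]
tcp_rot: [-3.141, 0.001, 1.304]
ft_force: [-0.4, 0.2, -0.1]
gripper_width: 0.087
gripper_force: 0.0
at [0.4629 0.3864 0.2459] [-3.141e+00  1.000e-03  1.304e+00] shift [  5.6   4.1 225.9] turn 0.007 len 226.0 w 87.0 F [-0.4  0.2 -0.1]
deepUnit front x@ymid 0.6961 ymid 0.075 n 48 yaw -0.0826
deepUnit back x@ymid 0.9026 ymid 0.0589 n 47 yaw -0.0849
lowUnit front x@ymid 0.6694 ymid -0.1443 n 47 yaw -0.0617
lowUnit back x@ymid 0.8765 ymid -0.1551 n 46 yaw -0.0657
deepPanel front x@ymid 0.546 ymid 0.09 n 48 yaw -0.0861
deepPanel back x@ymid 0.5551 ymid 0.09 n 48 yaw -0.0843
lowPanel front x@ymid 0.5191 ymid -0.1325 n 47 yaw -0.0685
lowPanel back x@ymid 0.5279 ymid -0.1328 n 45 yaw -0.0661
```

```bash
python3 -m handwheel '[[87,[6,4,50],0.01],[87,[0,0,50],0],[87,[0,0,50],0],[87,[0,0,35],0],[87,[0,0,20],0],[87,[0,0,14],0],[87,[0,0,7],0],[87,[0,0,0],0]]'
python3 -m handwheel '[[40,[0,0,0],0],[40,[0,0,0],0],[40,[0,0,0],0],[40,[0,0,0],0],[40,[0,0,0],0],[40,[0,0,0],0]]' 20
python3 - <<'E'
from h import *
go(.626,.0836,.22,-.084)
E
```

```text
time_s: 4.1
eef_pos: [0.4687, 0.3917, 0.0208]
tcp_rot: [3.141, -0.0, 1.288]
ft_force: [-0.4, 0.4, -0.5]
gripper_width: 0.0869
gripper_force: 0.0
time_s: 4.85
eef_pos: [0.4683, 0.3914, 0.0205]
tcp_rot: [-3.141, 0.0, 1.288]
ft_force: [0.3, 1.0, 1.8]
gripper_width: 0.0519
gripper_force: 20.0
at [0.4683 0.3914 0.0205] [-3.141  0.     1.288] shift [-251.6  237.3 -199.5] turn 1.372 len 399.0 w 51.9 F [0.3 1.  1.8]
```

```bash
python3 -m handwheel '[[40,[0,0,-20],0],[40,[0,0,-40],0],[40,[0,0,-50],0],[40,[0,0,-50],0],[40,[0,0,-20],0],[40,[-18,17,0],0],[40,[-36,34,0],0],[40,[-36,34,0],0]]' 25
python3 -m handwheel '[[40,[-36,34,0],0],[40,[-36,34,0],0],[40,[-36,34,0],0],[40,[-36,34,0],0],[40,[-18,17,0],0],[40,[0,0,0],0.17],[40,[0,0,0],0.17],[40,[0,0,0],0.17]]'
python3 -m handwheel '[[40,[0,0,0],0.17],[40,[0,0,0],0.17],[40,[0,0,0],0.17],[40,[0,0,0],0.17],[40,[0,0,0],0.17],[40,[0,0,0],0]]'
python3 - <<'E'
from h import *
go(.626,.0836,.043,-.084)
E
```

```text
time_s: 5.85
eef_pos: [0.5248, 0.2798, 0.1996]
tcp_rot: [-3.141, 0.001, 1.289]
ft_force: [0.9, -0.7, -3.7]
gripper_width: 0.0518
gripper_force: 24.9
time_s: 6.85
eef_pos: [0.6257, 0.0841, 0.1997]
tcp_rot: [-3.14, 0.001, 0.774]
ft_force: [0.3, 0.2, -3.1]
gripper_width: 0.0518
gripper_force: 24.9
time_s: 7.6
eef_pos: [0.6259, 0.084, 0.1999]
tcp_rot: [3.142, 0.001, -0.069]
ft_force: [0.5, -0.1, -3.9]
gripper_width: 0.0517
gripper_force: 24.9
at [0.6259 0.084  0.1999] [ 3.142e+00  1.000e-03 -6.900e-02] shift [  0.2   0.4 156.9] turn 0.015 len 157.0 w 51.7 F [ 0.5 -0.1 -3.9]
```

```bash
python3 -m handwheel '[[40,[0,0,20],0.015],[40,[0,0,40],0],[40,[0,0,40],0],[40,[0,0,25],0],[40,[0,0,15],0],[40,[0,0,7],0],[40,[0,0,3],0],[40,[0,0,0],0]]'
python3 -m handwheel '[[40,[0,0,2],0],[40,[0,0,2],0],[40,[0,0,2],0],[40,[0,0,0],0]]'
```

```text
time_s: 8.6
eef_pos: [0.6272, 0.0831, 0.0511]
tcp_rot: [-3.141, -0.001, -0.087]
ft_force: [0.1, -0.1, -2.2]
gripper_width: 0.052
gripper_force: 24.9
time_s: 9.1
eef_pos: [0.6265, 0.0829, 0.0442]
tcp_rot: [3.141, 0.0, -0.087]
ft_force: [0.8, 0.3, -2.0]
gripper_width: 0.0519
gripper_force: 24.9
```

```bash
python3 -m handwheel '[[40,[0,0,1],0],[40,[0,0,0],0]]'
python3 -m handwheel '[[40,[0,0,0.5],0],[40,[0,0,0],0]]'
```

```text
time_s: 9.35
eef_pos: [0.6268, 0.083, 0.0436]
tcp_rot: [3.142, -0.0, -0.087]
ft_force: [-0.5, 0.2, -2.0]
gripper_width: 0.052
gripper_force: 24.9
time_s: 9.6
eef_pos: [0.6269, 0.083, 0.0435]
tcp_rot: [3.141, -0.001, -0.087]
ft_force: [-1.2, 0.4, 2.9]
gripper_width: 0.0518
gripper_force: 24.9
```

```bash
python3 -m handwheel '[[70,[0,0,0],0],[70,[0,0,0],0],[70,[0,0,0],0],[70,[0,0,-10],0],[70,[0,0,-40],0],[70,[0,0,-60],0],[70,[0,0,-60],0],[70,[0,0,-25],0]]'
python3 -m handwheel '[[87,[-14.5,54.5,0],0],[87,[-14.5,54.5,0],0],[87,[-14.5,54.5,0],0],[87,[-14.5,54.5,0],0],[87,[-14.5,54.5,0],0],[87,[-14.5,54.5,0],0],[87,[-14.5,54.5,0],0],[87,[-14.5,54.5,0],0]]'
python3 -m handwheel '[[87,[-14.5,54.5,0],0.17],[87,[0,0,0],0.17],[87,[0,0,0],0.17],[87,[0,0,0],0.17],[87,[0,0,0],0.17],[87,[0,0,0],0.17],[87,[0,0,0],0.17],[87,[0,0,0],0.17]]'
python3 - <<'E'
from h import *
go(.4551,-.3939,.005,-1.456)
for n in("top",):
    im,d=bot.get_image(n);np.savez(n+".npz",im=im,d=d,**bot.camera_model(n));cv2.imwrite("pics/top2.png",cv2.resize(im[150:300,150:450,::-1],(800,400)))
E
```

```text
time_s: 10.6
eef_pos: [0.6282, 0.0839, 0.2433]
tcp_rot: [-3.14, -0.007, -0.087]
ft_force: [-0.1, 0.6, -0.7]
gripper_width: 0.0701
gripper_force: 0.0
time_s: 11.6
eef_pos: [0.4726, -0.3428, 0.239]
tcp_rot: [3.14, -0.001, -0.087]
ft_force: [0.1, -0.3, 0.4]
gripper_width: 0.0868
gripper_force: 0.0
time_s: 12.6
eef_pos: [0.4542, -0.3941, 0.2388]
tcp_rot: [-3.141, -0.001, -1.452]
ft_force: [0.6, -0.8, 0.1]
gripper_width: 0.0871
gripper_force: 0.0
at [ 0.4542 -0.3941  0.2388] [-3.141e+00 -1.000e-03 -1.452e+00] shift [-1.000e-01 -9.000e-01  2.338e+02] turn 0.004 len 234.0 w 87.1 F [ 0.6 -0.8  0.1]
```

View pics/top2.png

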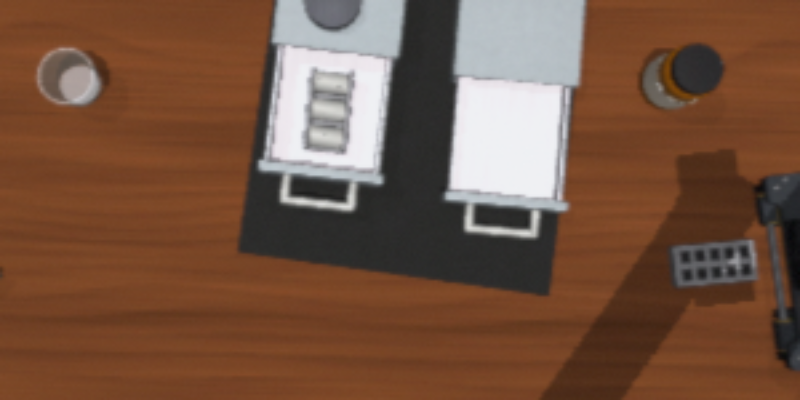

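The picture shows the roller head upright inside the deep drawer at crop (330,110). The rack is still at (713,263), and the gripper's sideways offset is parallax. I'm descending on the rack.

```bash
python3 -m handwheel '[[87,[0,-1,50],0],[87,[0,0,50],0],[87,[0,0,50],0],[87,[0,0,35],0],[87,[0,0,25],0],[87,[0,0,15],0],[87,[0,0,8],0],[87,[0,0,0],0]]'
python3 -m handwheel '[[40,[0,0,0],0],[40,[0,0,0],0],[40,[0,0,0],0],[40,[0,0,0],0],[40,[0,0,0],0],[40,[0,0,0],0]]' 15
python3 - <<'E'
from h import *
go(.5995,-.1377,.2,-.066)
E
```

```text
time_s: 13.65
eef_pos: [0.4551, -0.3944, 0.0053]
tcp_rot: [-3.141, -0.0, -1.447]
ft_force: [-0.5, 0.8, 0.3]
gripper_width: 0.0869
gripper_force: 0.0
time_s: 14.4
eef_pos: [0.455, -0.3943, 0.0051]
tcp_rot: [-3.142, -0.0, -1.447]
ft_force: [0.3, -0.4, 0.8]
gripper_width: 0.0498
gripper_force: 15.0
at [ 0.455  -0.3943  0.0051] [-3.142 -0.    -1.447] shift [-236.8 -175.1 -194.9] turn -1.381 len 353.0 w 49.8 F [ 0.3 -0.4  0.8]
```

```bash
python3 -m handwheel '[[40,[0,0,-20],0],[40,[0,0,-40],0],[40,[0,0,-55],0],[40,[0,0,-55],0],[40,[0,0,-25],0],[40,[-20,-15,0],0],[40,[-39,-29,0],0],[40,[-39,-29,0],0]]' 20
python3 -m handwheel '[[40,[-39,-29,0],0],[40,[-39,-29,0],0],[40,[-39,-29,0],0],[40,[-22,-15,0],0],[40,[0,0,0],-0.17],[40,[0,0,0],-0.17],[40,[0,0,0],-0.17],[40,[0,0,0],-0.17]]'
python3 -m handwheel '[[40,[0,0,0],-0.17],[40,[0,0,0],-0.17],[40,[0,0,0],-0.18],[40,[0,0,0],-0.18],[40,[0,0,0],0]]'
python3 - <<'E'
from h import *
go(.5995,-.1377,.028,-.066)
E
```

```text
time_s: 15.4
eef_pos: [0.5158, -0.287, 0.2014]
tcp_rot: [-3.14, -0.001, -1.448]
ft_force: [-0.0, 0.2, -1.0]
gripper_width: 0.0498
gripper_force: 20.0
time_s: 16.4
eef_pos: [0.5744, -0.181, 0.1954]
tcp_rot: [3.139, 0.011, -0.761]
ft_force: [-0.7, -1.0, -0.5]
gripper_width: 0.0498
gripper_force: 20.0
time_s: 17.02
eef_pos: [0.5743, -0.1814, 0.1952]
tcp_rot: [-3.137, 0.01, -0.069]
ft_force: [0.9, -0.5, -1.0]
gripper_width: 0.0497
gripper_force: 20.0
at [ 0.5743 -0.1814  0.1952] [-3.137  0.01  -0.069] shift [ 22.1 -45.3 167.2] turn -0.003 len 175.0 w 49.7 F [ 0.9 -0.5 -1. ]
```

```bash
python3 -m handwheel '[[40,[11,-23,0],0],[40,[11,-22,0],0],[40,[0,0,0],0]]'
python3 - <<'E'
from h import *
go(.5995,-.1377,.028,-.066)
E
```

```text
time_s: 17.4
eef_pos: [0.6, -0.1354, 0.1944]
tcp_rot: [-3.136, 0.011, -0.066]
ft_force: [-0.7, 0.5, 0.1]
gripper_width: 0.0501
gripper_force: 20.0
at [ 0.6    -0.1354  0.1944] [-3.136  0.011 -0.066] shift [ -0.4   2.3 166.4] turn 0.0 len 166.0 w 50.1 F [-0.7  0.5  0.1]
```

```bash
python3 -m handwheel '[[40,[0,2,25],0],[40,[0,0,45],0],[40,[0,0,40],0],[40,[0,0,25],0],[40,[0,0,15],0],[40,[0,0,8],0],[40,[0,0,2],0],[40,[0,0,0],0]]'
python3 -m handwheel '[[40,[0,0,2],0],[40,[0,0,2],0],[40,[0,0,0],0]]'
```

```text
time_s: 18.4
eef_pos: [0.5979, -0.1397, 0.035]
tcp_rot: [-3.138, 0.01, -0.068]
ft_force: [-0.2, 0.4, -0.7]
gripper_width: 0.0498
gripper_force: 20.0
time_s: 18.77
eef_pos: [0.5971, -0.1394, 0.03]
tcp_rot: [-3.138, 0.011, -0.067]
ft_force: [0.3, -0.5, -0.6]
gripper_width: 0.0498
gripper_force: 20.0
```

```bash
python3 -m handwheel '[[40,[0,0,1],0],[40,[0,0,0],0]]'
python3 -m handwheel '[[40,[0,0,0.7],0],[40,[0,0,0],0]]'
```

```text
time_s: 19.02
eef_pos: [0.5972, -0.1395, 0.029]
tcp_rot: [-3.138, 0.011, -0.067]
ft_force: [0.1, 0.5, -1.1]
gripper_width: 0.0501
gripper_force: 20.0
time_s: 19.27
eef_pos: [0.5973, -0.1395, 0.0286]
tcp_rot: [-3.138, 0.011, -0.067]
ft_force: [-1.1, 0.7, -0.3]
gripper_width: 0.0498
gripper_force: 20.0
```

```bash
python3 -m handwheel '[[40,[0,0,0.7],0],[40,[0,0,0],0]]'
```

```text
time_s: 19.52
eef_pos: [0.5978, -0.1396, 0.0283]
tcp_rot: [-3.138, 0.01, -0.067]
ft_force: [-1.2, 0.2, 2.7]
gripper_width: 0.0498
gripper_force: 20.0
```

```bash
python3 -m handwheel '[[70,[0,0,0],0],[70,[0,0,0],0],[70,[0,0,0],0],[70,[0,0,-10],0],[70,[0,0,-30],0],[70,[0,0,-50],0],[70,[0,0,-40],0],[70,[0,0,0],0]]'
python3 -m handwheel '[[0,[-40,0,0],0],[0,[-50,0,0],0],[0,[-50,-2,0],0],[0,[-8,0,0],0],[0,[0,0,0],0],[0,[0,0,0],0]]' 10
python3 - <<'E'
from h import *
go(.452,-.128,.02,-.066)
im,d=bot.get_image("top");np.savez("top.npz",im=im,d=d,**bot.camera_model("top"));cv2.imwrite("pics/top3.png",cv2.resize(im[150:300,150:450,::-1],(800,400)))
E
```

```text
time_s: 20.52
eef_pos: [0.6014, -0.1408, 0.1628]
tcp_rot: [-3.138, 0.002, -0.068]
ft_force: [-0.5, -0.4, -0.6]
gripper_width: 0.0701
gripper_force: 0.0
time_s: 21.28
eef_pos: [0.4523, -0.1281, 0.1594]
tcp_rot: [-3.138, 0.01, -0.067]
ft_force: [-0.1, 0.2, 0.2]
gripper_width: 0.018
gripper_force: 0.0
at [ 0.4523 -0.1281  0.1594] [-3.138  0.01  -0.067] shift [-3.000e-01 -1.000e-01  1.394e+02] turn -0.001 len 139.0 w 18.0 F [-0.1  0.2  0.2]
```

View pics/top3.png

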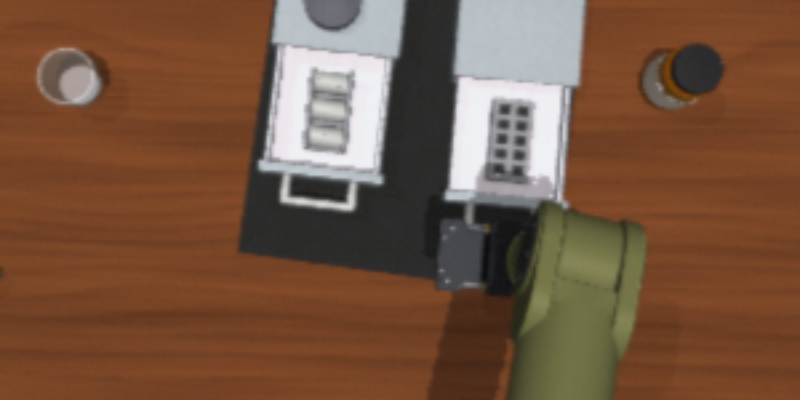

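The rack lies flat in the low drawer at crop (510,138), and both drawers are still out. Next I lower the closed fingers in front of the low handle and push gently.

```bash
python3 -m handwheel '[[0,[0,0,35],0],[0,[0,0,45],0],[0,[0,0,35],0],[0,[0,0,16],0],[0,[0,0,6],0],[0,[0,0,0],0]]' 10
python3 -m handwheel '[[0,[5,0,0],0],[0,[5,0,0],0],[0,[5,0,0],0],[0,[4,0,0],0],[0,[4,0,0],0],[0,[4,0,0],0],[0,[6,0,0],0],[0,[7,0,0],0]]'
```

```text
time_s: 22.08
eef_pos: [0.4505, -0.1277, 0.0229]
tcp_rot: [-3.138, 0.01, -0.067]
ft_force: [0.2, -0.8, -0.2]
gripper_width: 0.0003
gripper_force: 0.0
time_s: 23.08
eef_pos: [0.4897, -0.1302, 0.0218]
tcp_rot: [-3.138, 0.011, -0.067]
ft_force: [-0.4, 0.7, 0.9]
gripper_width: 0.0004
gripper_force: 0.8
```

```bash
python3 -m handwheel '[[0,[8,0,0],0],[0,[9,0,0],0],[0,[9,0,0],0],[0,[9,0,0],0],[0,[9,0,0],0],[0,[9,0,0],0],[0,[9,0,0],0],[0,[9,0,0],0]]'
python3 - <<'E'
from h import *
go(.612,-.138,.02,-.066)
im,d=bot.get_image("side");cv2.imwrite("pics/side3.png",im[170:400,180:460,::-1].repeat(2,0).repeat(2,1))
E
```

```text
time_s: 24.08
eef_pos: [0.5609, -0.135, 0.0211]
tcp_rot: [-3.138, 0.011, -0.067]
ft_force: [-2.5, 0.3, 0.8]
gripper_width: 0.0005
gripper_force: 0.8
at [ 0.5609 -0.135   0.0211] [-3.138  0.011 -0.067] shift [51.1 -0.5  1.1] turn -0.001 len 51.0 w 0.5 F [-2.5  0.3  0.8]
```

View pics/side3.png

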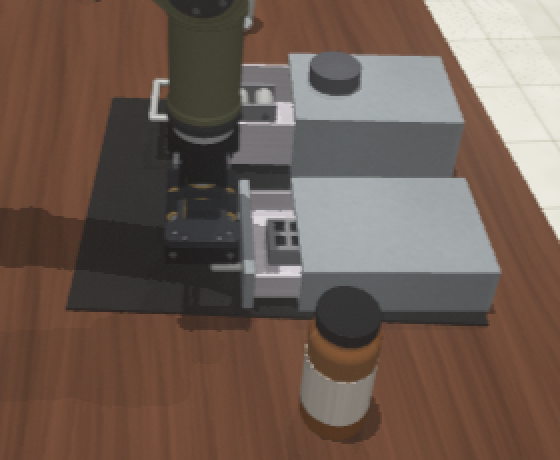

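The low drawer is following the push: its panel is at crop (247,245) and the rack at (285,240) is moving under the top plate. I continue, slower towards the click.

```bash
python3 -m handwheel '[[0,[7,0,0],0],[0,[7,0,0],0],[0,[6,0,0],0],[0,[5,0,0],0],[0,[4,0,0],0],[0,[3,0,0],0],[0,[3,0,0],0],[0,[2,0,0],0]]'
python3 -m handwheel '[[0,[2,0,0],0],[0,[2,0,0],0],[0,[2,0,0],0],[0,[1.5,0,0],0]]'
```

```text
time_s: 25.12
eef_pos: [0.5974, -0.1375, 0.0207]
tcp_rot: [-3.138, 0.011, -0.067]
ft_force: [-1.1, 0.0, 0.0]
gripper_width: 0.0005
gripper_force: 0.7
time_s: 25.62
eef_pos: [0.6025, -0.1378, 0.0206]
tcp_rot: [-3.137, 0.016, -0.068]
ft_force: [-7.3, 0.5, 5.9]
gripper_width: 0.0001
gripper_force: 3.7
```

```bash
for i in 1; do python3 -m handwheel '[[0,[1.5,0,0],0],[0,[1.5,0,0],0],[0,[1,0,0],0]]'; done
python3 -m handwheel '[[0,[1,0,0],0],[0,[1,0,0],0],[0,[1,0,0],0]]'
```

```text
time_s: 26.0
eef_pos: [0.6087, -0.1383, 0.0206]
tcp_rot: [-3.138, 0.011, -0.067]
ft_force: [-1.6, 0.6, 1.5]
gripper_width: 0.0005
gripper_force: 1.2
time_s: 26.38
eef_pos: [0.6105, -0.1384, 0.0205]
tcp_rot: [-3.137, 0.014, -0.067]
ft_force: [-6.9, 1.1, 5.8]
gripper_width: 0.0008
gripper_force: 3.8
```

```bash
python3 -m handwheel '[[0,[1,0,0],0],[0,[1,0,0],0],[0,[0,0,0],0]]'
```

```text
time_s: 26.75
eef_pos: [0.6105, -0.1384, 0.0204]
tcp_rot: [-3.137, 0.018, -0.068]
ft_force: [-11.5, 1.5, 9.1]
gripper_width: 0.0007
gripper_force: 5.7
```

```bash
python3 -m handwheel '[[0,[-10,0,0],0],[0,[-20,0,0],0],[0,[-20,0,-20],0],[0,[0,0,-50],0],[0,[0,0,-50],0],[0,[0,0,-15],0],[0,[0,0,0],0]]'
python3 -m handwheel '[[0,[-20,-45,0],0],[0,[-20,-45,0],0],[0,[-20,-45,0],0],[0,[-20,-45,0],0],[0,[-20,-45,0],0.018],[0,[0,0,0],0]]'
python3 - <<'E'
from h import *
go(.475,.0955,.05,-.085)
im,d=bot.get_image("top");cv2.imwrite("pics/top4.png",cv2.resize(im[90:300,230:430,::-1],(570,600)))
W=world("top",d);q=W[160:240,312:372].reshape(-1,3);q=q[(q[:,2]>.028)&(q[:,2]<.06)];print(len(q),q[:,0].min())
E
```

```text
time_s: 27.62
eef_pos: [0.5662, -0.136, 0.1568]
tcp_rot: [-3.138, 0.008, -0.067]
ft_force: [0.5, 0.9, -1.0]
gripper_width: 0.0006
gripper_force: 0.0
time_s: 28.38
eef_pos: [0.478, 0.0996, 0.1558]
tcp_rot: [-3.137, 0.015, -0.078]
ft_force: [1.0, -0.5, 0.9]
gripper_width: 0.0005
gripper_force: 0.0
at [0.478  0.0996 0.1558] [-3.137  0.015 -0.078] shift [ -2.7   4.3 105.8] turn 0.007 len 106.0 w 0.5 F [ 1.  -0.5  0.9]
295 0.6194842205241101
```

View pics/top4.png

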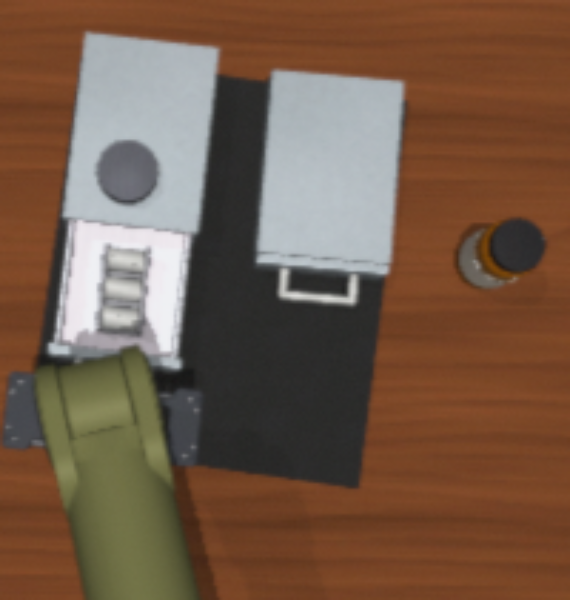

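The low drawer is home, with its panel flush against the unit at crop (320,265). The roller head stands at (124,288) in the still-open deep drawer. Now I push the deep handle.

```bash
python3 -m handwheel '[[0,[-1,4,30],0],[0,[0,0,40],0],[0,[0,0,25],0],[0,[0,0,10],0.007],[0,[0,0,0],0]]' 10
python3 -m handwheel '[[0,[5,0,0],0],[0,[5,0,0],0],[0,[5,0,0],0],[0,[4,0,0],0],[0,[4,0,0],0],[0,[4,0,0],0],[0,[5,0,0],0],[0,[6,0,0],0]]'
python3 -m handwheel '[[0,[7,0,0],0],[0,[8,0,0],0],[0,[8,0,0],0],[0,[8,0,0],0],[0,[8,0,0],0],[0,[8,0,0],0],[0,[8,0,0],0],[0,[8,0,0],0]]'
python3 - <<'E'
from h import *
go(.6365,.08,.05,-.085)
E
```

```text
time_s: 29.05
eef_pos: [0.4778, 0.091, 0.0522]
tcp_rot: [-3.139, 0.013, -0.094]
ft_force: [0.5, 0.3, 0.3]
gripper_width: 0.0006
gripper_force: 0.0
time_s: 30.05
eef_pos: [0.5163, 0.0885, 0.0526]
tcp_rot: [-3.138, 0.011, -0.092]
ft_force: [-1.5, 0.3, 1.0]
gripper_width: 0.0005
gripper_force: 0.8
time_s: 31.05
eef_pos: [0.5793, 0.0826, 0.0519]
tcp_rot: [-3.138, 0.011, -0.092]
ft_force: [-1.6, 0.1, 1.5]
gripper_width: 0.0004
gripper_force: 0.8
at [0.5793 0.0826 0.0519] [-3.138  0.011 -0.092] shift [57.2 -2.7  1.9] turn -0.007 len 57.0 w 0.4 F [-1.6  0.1  1.5]
```

```bash
python3 -m handwheel '[[0,[8,0,0],0],[0,[8,0,0],0],[0,[7,0,0],0],[0,[6,0,0],0],[0,[5,0,0],0],[0,[4,0,0],0],[0,[3,0,0],0],[0,[2,0,0],0]]'
python3 -m handwheel '[[0,[2,0,0],0],[0,[2,0,0],0],[0,[1.5,0,0],0],[0,[1.5,0,0],0],[0,[1.5,0,0],0]]'
python3 -m handwheel '[[0,[1.5,0,0],0],[0,[1.5,0,0],0],[0,[1,0,0],0]]'
```

```text
time_s: 32.05
eef_pos: [0.6217, 0.0786, 0.0514]
tcp_rot: [-3.138, 0.011, -0.092]
ft_force: [-2.4, -0.9, 1.9]
gripper_width: 0.0006
gripper_force: 0.7
time_s: 32.67
eef_pos: [0.6272, 0.0782, 0.0513]
tcp_rot: [-3.139, 0.017, -0.092]
ft_force: [-8.8, -0.0, 6.1]
gripper_width: 0.0004
gripper_force: 4.6
time_s: 33.05
eef_pos: [0.6333, 0.0775, 0.0513]
tcp_rot: [-3.138, 0.013, -0.092]
ft_force: [-3.3, 0.7, 3.0]
gripper_width: 0.0003
gripper_force: 1.8
```

```bash
python3 -m handwheel '[[0,[1,0,0],0],[0,[1,0,0],0],[0,[1,0,0],0]]'
python3 -m handwheel '[[0,[1,0,0],0],[0,[1,0,0],0],[0,[0,0,0],0]]'
```

```text
time_s: 33.42
eef_pos: [0.6366, 0.0773, 0.0513]
tcp_rot: [-3.138, 0.012, -0.092]
ft_force: [-4.6, 0.3, 4.9]
gripper_width: 0.0004
gripper_force: 2.7
time_s: 33.8
eef_pos: [0.6367, 0.0773, 0.0512]
tcp_rot: [-3.138, 0.016, -0.092]
ft_force: [-10.5, 0.1, 7.7]
gripper_width: 0.0004
gripper_force: 4.8
```

Home, since it stopped at x = 0.6367 with the force rising. I back off, rise and check.

```bash
python3 -m handwheel '[[0,[-10,0,0],0],[0,[-25,0,0],0],[0,[-40,0,0],0],[0,[-40,0,0],0],[0,[-40,0,-20],0],[0,[0,0,-50],0],[0,[0,0,-50],0],[0,[0,0,0],0]]'
python3 - <<'E'
from h import *
go(.48,.08,.15,-.085)
im,d=bot.get_image("top");im2,_=bot.get_image("side")
W=world("top",d)
for n,v0,v1,u0,u1,z0,z1 in(("beaker",162,195,160,195,.03,.1),("jar",162,195,388,425,.1,.17),("weight",137,163,262,290,.115,.14)):
    q=W[v0:v1,u0:u1].reshape(-1,3);q=q[(q[:,2]>z0)&(q[:,2]<z1)];print(n,rect(q)[0])
cv2.imwrite("pics/fin.png",np.hstack([cv2.resize(im[90:300,150:430],(400,300)),cv2.resize(im2[120:420,150:480],(400,300))])[:,:,::-1])
E
```

```text
time_s: 34.8
eef_pos: [0.4896, 0.0915, 0.1777]
tcp_rot: [-3.135, 0.0, -0.093]
ft_force: [0.5, -0.4, -0.9]
gripper_width: 0.0005
gripper_force: 0.0
at [0.4896 0.0915 0.1777] [-3.135  0.    -0.093] shift [-8.5 12.3 27.7] turn -0.008 len 31.0 w 0.5 F [ 0.5 -0.4 -0.9]
beaker [657.7 394.5]
jar [ 675.9 -334.7]
weight [750.7  81. ]
```

View pics/fin.png

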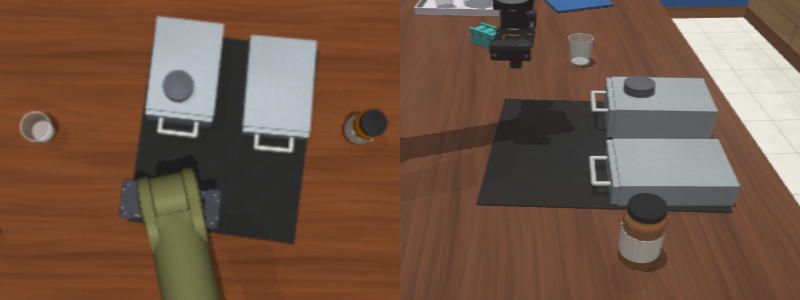

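Both drawers are flush (handles at (178,130) and (273,145) on the left half). The beaker, jar and weight have not moved, and the arm is clear.

```bash
python3 -c "
from plant import bot
print(bot.close_job())"
```

```text
the job is handed in; nothing more can be done
None
```

The roller head is in the deep drawer and the cuvette rack in the shallow one, both drawers are pushed fully home, the beaker, jar and weight stand where they were, and the job was handed in at about 35 s.

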